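Bed a sanding disc on its sprung pad with the press block

ROBOT

A 6-joint arm with a two-finger parallel gripper is mounted at the origin on the work surface. World frame = base frame: x ahead of the robot, y to its left, z up, the work surface at z = 0. Lengths are in m, angles in rad, forces in N, time in s.
With the tool pointing down it reaches from about 0.35 to 0.775 m from the base axis. Payload 5.5 kg.
Tool frame: the origin (TCP) lies midway between the tips of the shut fingers; the grasp point (between the pads) lies grasp_offset behind it (grasp_offset is the distance from the TCP to the grasp point, in m); z points along the fingers, y is the line along which they close (so a half turn about z gives the same grasp; the last joint's range is limited). The gripper opens to 85 mm and grips with 20 to 120 N. Pads are 22 mm wide; open, the fingers measure 114 mm over their backs; the gripper's body (76 mm by 85 mm) begins 54 mm behind the grasp point. The pads swing forward as they close: fully open they stand 13 mm farther back than shut.
Start: joints at [-1.424, 0.313, 0.046, 1.304, 0, 1.431], TCP at [0.163, -0.552, 0.231] pointing down, gripper open.
Joint ranges: [-2.76, 2.76], [-0.86, 1.69], [-1.03, 1.26], [-2.2, 2.34], [-1.47, 1.5], [-3.14, 3.14]. Speed limits (rad/s): [2.57, 2.57, 3.14, 3.14, 3.14, 3.14].

INTERFACE

Orientations are given as a unit quaternion [w, x, y, z].
In Python, from workcell import * gives the robot as it stands.
- The arm moves only by the tool step_arm, never from a script. Its argument "deltas" is a list of rows, each a list of 7 numbers: the shift along the world's x, y, z in mm, then the turn, a rotation vector about the world's x, y, z in degrees, then the gripper's target within -1 to 1 (fully open at 1, half-way at 0, shut at -1). A call has 1 to 5 rows; each row shifts and turns the commanded pose from where the row before left it; what a row does not reach is not made up. A row lasts 1/10 s, in which the tool goes at most 50 mm and 8.59 degrees, less where a joint would pass 70% of its speed; a pose out of reach is approached as far as the arm can. A call is refused whole if a number of a shift passes 50 or a number of a turn 8.59, either way. A call with a gripper value outside its range is refused whole. The fingers move at their own pace and stop on an object; "newtons" is the grip in N (left out, the last holds). Time passes only in rows, so rows that do not move let the fingers close. It gives the time, the measured TCP pose, the force, the opening and the grip force at its end, in the units of the state.
- get_state(): the state, without advancing time (a new reading comes with each control period).
- read_camera(name): name is "side" or "top"; returns a dict with "image" (480x640x3 uint8, red, green, blue), "z_map" (480x640 float32, m along the optical axis (not along the pixel's ray), 0 where there is no reading), "K" (3x3 intrinsics, pixels), "world_from_camera" (4x4, takes a point from camera to world coordinates). Camera axes: x right, y down, z forward; pixel columns grow to the right and rows downward; lengths in m; the calibration is good to about 2 mm. A picture is of the moment at which its call begins.
- hand_in(): hands the job in; it is judged then, once.
The state is a dict: "clock": time; "joint_pos": joint angles; "qvel": joint speeds; "tau": joint torques, N m; "tcp_pos": TCP position; "orientation": TCP orientation; "wrist_force": force on the tool from outside, world axes, zero at the start; "ft_torque": the same for the moment, N m; "finger_gap": finger opening in m; "grip_force": force on a finger pad.
Only numpy, scipy, OpenCV 4.12 (cv2) and the standard library are available. Lean on these libraries where they do the work, as an engineer would, in place of code of your own. Each camera call takes 0.05 s, during which the arm holds its last target. There are 200 camera calls.

TASK

A self-adhesive sanding disc lies on the sprung backing pad in the cup of the fitting jig. Take the press block from its tray, press the disc squarely down with it until the pad comes up hard against its stop, level, and keep it there with about 20 N (never over 35 N) for two seconds, then lift the block out and leave it standing upright in its tray. Touch the disc with nothing but the block, and leave the other things on the bench where they are.

Things in the scene. Friction and masses are not known exactly. Their poses are not given: they have to be found in the camera images.
- jig: Disc-fitting jig, fixed to the bench: round green cast foot, 124 mm diameter and 20 mm high, with an open aluminium cup on it, outer diameter 96 mm, straight bore 80 mm, rim 70 mm above the bench, the top 6 mm of the bore flaring to about 88 mm. Origin: centre of the foot's underside at bench height; z up. It may be on the robot's left or right.
- cup_mouth (a point): Centre of the cup's mouth in the rim plane, 70 mm above the bench, on the axis of cup and pad.
- disc: The sanding disc (brown, 76 mm diameter) with its backing pad, inside the cup. Origin at the pivot on the cup's axis, 14 mm below the disc's face; z is the normal of that face. Untouched, it stands cocked by about 0.07 rad; it rocks up to 0.12 rad about both level axes with about 1 N m/rad. Under the flat block it takes the block's angle; it is level when z is vertical.
- disc_top (a point): Centre of the disc's upper face. Untouched it is about 60 mm above the bench, 10 mm below the cup's rim.
- carrier (a joint): Travel of the pad straight down into the cup, m; 0 untouched. Fully home is somewhere between 0.007 and 0.019 (disc face 53 to 41 mm above the bench): the depth stop inside the jig is set differently each time, cannot be seen and can only be felt. The spring takes 3 N to start and 0.4 N more per mm, at most 10 N; on the stop it is rigid, so a force above 12 N means fully home.
- press: Press block, loose, 0.3 to 0.65 kg: a flat round steel sole 74 mm diameter and 18 mm thick, with an upright round wooden handle 28 mm diameter from 18 to 90 mm above the sole's underside, and a 36 mm knob on top up to 106 mm. Origin: centre of the sole's underside; z up along the handle. It starts upright in the tray.
- press_grip (a point): Point on the axis of the press block's handle, 65 mm above the sole's underside: a good height to grip.
- tray: Plywood parking tray, fixed, 120 x 120 mm outside, walls 6 mm thick and 16 mm high, floor 6 mm thick, so 108 x 108 mm inside. Origin: centre of its underside at bench height; z up. On the other side from the jig.
- sanding_block: Bystander, to be left alone: cork sanding block 110 x 60 x 35 mm lying flat. Origin: centre of its underside.
- tape_measure: Bystander, to be left alone: grey tape measure 65 x 35 x 60 mm high. Origin: centre of its underside.
- glue_jar: Bystander, to be left alone: white glue jar, 72 mm diameter, 90 mm tall. Origin: centre of its underside.
- offcut: Bystander, to be left alone: softwood offcut 160 x 70 x 28 mm. Origin: centre of its underside.
- bench_brush: Bystander, to be left alone: bench brush lying flat. Origin: centre of its underside.
- pencil_mug: Bystander, to be left alone: blue mug, 80 mm diameter, 90 mm tall. Origin: centre of its underside.
- disc_stack: Bystander, to be left alone: spare stack of sanding discs, 76 mm diameter, 30 mm high. Origin: centre of its underside.
Things that resemble listed ones, but are neither listed nor needed, are in the scene too. What is shaped like the press but orange is not meant. There is more than one size of the tray; the one meant has the size given above.

How it is judged:
On the way, in this order (a step that is already met when the one before it is completed fails the run):
1. the press block is lifted clear of its tray (z of press in the frame of tray above 0.035 m), for 0.1 s.
2. the pad is hard on its stop and level (within 0.035 rad) under the press block, pressed with 13 to 28 N, for 1.5 s (value of joint carrier above 0.006 m and angle between disc's own z axis and vertical below 0.035 rad and contact force between press and disc between 13 and 28 N), for 1.5 s.
At the end, for the whole second after the job is handed in: The press block stands upright (within 0.08 rad), at rest and released, flat on the tray's floor (origin 3 to 10 mm above the bench, within 25 mm of the tray's centre), and the pad has sprung back up (carrier below 3 mm) (horizontal distance between press and tray below 0.025 m and z of press in the frame of tray between 0.003 and 0.01 m and angle between press's own z axis and vertical below 0.08 rad and linear speed of press below 0.02 m/s and value of joint carrier below 0.003 m and contact force between the fingers and press below 0.1 N); the robot touches nothing.
It fails at once if the press block pushes on the jig or the disc with more than 35 N (contact force between press and jig above 35 N).
It fails at once if the robot itself touches the disc (contact force between any of the arm, the fingers and disc above 1 N).
It fails at once if a bystander is moved more than 30 mm (distance of any of sanding_block, tape_measure, glue_jar, offcut, bench_brush, pencil_mug, disc_stack from where it was at the start of the episode above 0.03 m).
It also fails if it takes over 58 s, if anything falls off the work surface, if the arm or the gripper's body presses on something with over 40 N, if the wrist force passes 120 N, or if a joint passes its speed limit or range.

## Working session

There is one attempt and no reset: what is moved stays moved. The work goes in short steps, Python scripts to look and compute and a tool call to move; the robot and the scene stay as the last step left them, time stands still between calls to the robot, and variables do not carry over. Pictures are saved under pics/ and viewed, at most 10 in all, crops included, and the job is handed in when it is done.

Besides the shell and the picture viewer there is one more tool, called after "Emit:" in YAML: its name, and indented under it one key for each argument. step_arm: Moves the arm, as the interface text tells. Its arguments: {"type":"object","properties":{"deltas":{"type":"array","items":{"type":"array","items":{"type":"number"}}},"newtons":{"type":"number"}},"required":["deltas"]}

```bash
mkdir -p pics; cat > h.py <<'E'
from workcell import *
import numpy as np, cv2
def cam(n,save=None):
    c=read_camera(n)
    if save: cv2.imwrite(save,c["image"][:,:,::-1])
    z=c["z_map"];v,u=np.mgrid[0:480,0:640];K=c["K"]
    P=np.stack([(u-K[0,2])/K[0,0]*z,(v-K[1,2])/K[1,1]*z,z,np.ones_like(z)],-1)@c["world_from_camera"].T
    P=P[...,:3].copy();P[z==0]=np.nan
    return c,P
E
python3 - <<'E'
from h import *
for n in("top","side"):
    c,P=cam(n,f"pics/{n}0.png");print(n,c["K"].tolist(),c["world_from_camera"].round(3).tolist());np.savez(f"{n}0.npz",P=P,im=c["image"])
s=get_state();print(s)
import workcell;print(grasp_offset if 'grasp_offset' in dir() else dir(workcell))
E
```

```text
top [[482.62598675218385, 0.0, 320.91300729287224], [0.0, 482.62598675218385, 251.41016623928834], [0.0, 0.0, 1.0]] [[0.016, -0.995, 0.102, 0.433], [-1.0, -0.016, 0.004, 0.038], [-0.003, -0.102, -0.995, 1.262], [0.0, 0.0, 0.0, 1.0]]
side [[479.1698846032529, 0.0, 314.0888141231984], [0.0, 479.1698846032529, 236.43730766653874], [0.0, 0.0, 1.0]] [[0.992, -0.062, 0.114, 0.415], [-0.13, -0.478, 0.869, -0.951], [0.0, -0.876, -0.482, 0.65], [0.0, 0.0, 0.0, 1.0]]
{'clock': 0.1, 'joint_pos': array([-1.42358399e+00,  3.13939984e-01,  4.50631923e-02,  1.30361446e+00,
        3.02095000e-05,  1.43121858e+00]), 'qvel': array([-0.00245113, -0.00118089,  0.00377566, -0.00045338,  0.00172824,
       -0.00239081]), 'tau': array([ 2.37216896e-03, -4.81726813e+01,  2.99242687e+01,  1.27151681e-02,
       -1.60200570e-04,  2.99799055e-06]), 'tcp_pos': array([ 0.16259458, -0.55103763,  0.23047768]), 'orientation': array([-8.47514647e-04,  9.89736182e-01,  1.42904066e-01,  1.18696289e-05]), 'wrist_force': array([0.48654029, 0.20341698, 0.18552042]), 'ft_torque': array([-0.00902228,  0.01505094,  0.01306197]), 'grip_force': 0.0, 'finger_gap': 0.08532436517008352}
0.0187
```

View pics/top0.png

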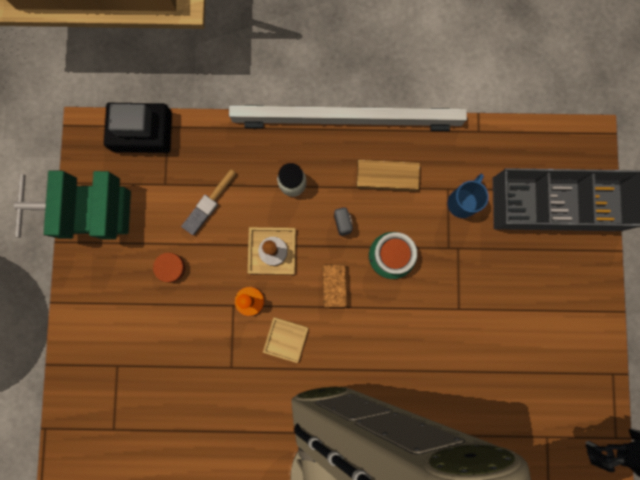

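View pics/side0.png

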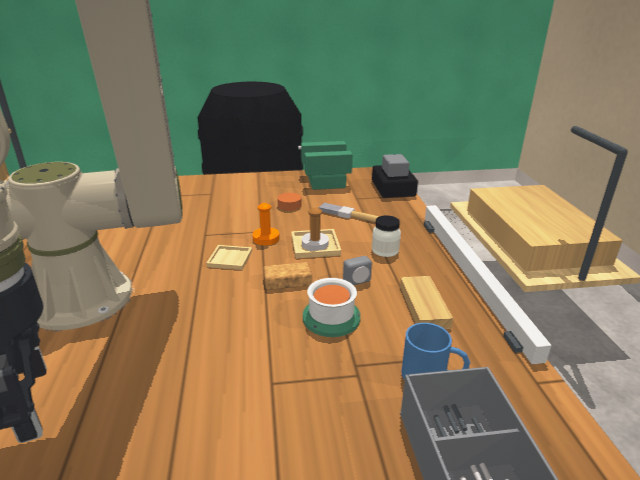

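The top view shows the press block (272,250) in the larger tray, the jig cup at (396,253), and the orange decoy at (249,301) with the small tray at (286,341). The tape measure (344,221) and the cork block (335,286) lie between tray and jig. The side view agrees: press at (315,230), cup at (332,297).

```bash
python3 - <<'E'
from h import *
d=np.load("top0.npz");P=d["P"];im=d["im"];hsv=cv2.cvtColor(im,cv2.COLOR_RGB2HSV)
def reg(u0,u1,v0,v1): m=np.zeros((480,640),bool);m[v0:v1,u0:u1]=1;return m
Z=P[...,2]
def rep(n,m):
    q=P[m];u=np.argwhere(m)
    if len(q)==0: print(n,'none');return
    (c,r)=cv2.minEnclosingCircle(q[:,:2].astype(np.float32)*1000)
    print(n,len(q),"mean",q.mean(0).round(4),"enc",np.round(c,1),round(r,1),"z",np.percentile(q[:,2],[5,50,95]).round(4))
rt=reg(240,305,220,282)
rep("knob",rt&(Z>.09)&(Z<.13))
rep("sole",rt&(Z>.015)&(Z<.032)&(hsv[...,1]<60))
m=rt&(Z>.008)&(Z<.022)&(hsv[...,1]>60); rep("traywall",m)
print(cv2.minAreaRect((P[m][:,:2]*1000).astype(np.float32)))
rj=reg(360,430,222,285)
rep("rim",rj&(Z>.062)&(Z<.08)); m=rj&(hsv[...,1]>150)&((hsv[...,0]<10))&(Z>.045); rep("disc",m)
q=P[m];print(np.linalg.lstsq(np.c_[q[:,:2]-q[:,:2].mean(0),np.ones(len(q))],q[:,2],rcond=None)[0])
rep("foot",rj&(Z>.012)&(Z<.028))
for n,b in dict(tape=(330,358,203,240),cork=(318,350,260,312),jar=(270,310,160,200),mug=(440,490,170,222),decoy=(230,268,283,318)).items():
    m=reg(*b)&(Z>.015)
    q=P[m];print(n,q.min(0).round(3),q.max(0).round(3))
d=np.load("side0.npz");P=d["P"];Z=P[...,2];hsv=cv2.cvtColor(d["im"],cv2.COLOR_RGB2HSV)
rep("s knob",reg(300,330,200,252)&(Z>.1)&(Z<.125))
rep("s handle",reg(300,330,200,252)&(Z>.045)&(Z<.09))
rep("s sole",reg(295,335,225,255)&(Z>.01)&(Z<.03)&(hsv[...,1]<60))
rep("s rim",reg(295,370,275,340)&(Z>.066)&(Z<.08))
E
```

```text
knob 169 mean [0.5597 0.169  0.1102] enc [560.  169.3] 17.9 z [0.1046 0.1103 0.1153]
sole 372 mean [0.5552 0.1632 0.0244] enc [560.1 167.5] 36.0 z [0.0204 0.0244 0.0286]
traywall 739 mean [0.5607 0.1758 0.0138] enc [553.3 161. ] 100.2 z [0.0083 0.0138 0.0203]
((553.3101806640625, 167.05787658691406), (157.76211547851562, 137.65794372558594), 89.45604705810547)
rim 683 mean [ 0.5585 -0.1418  0.0675] enc [ 555.  -141.3] 51.1 z [0.0624 0.0676 0.0732]
disc 676 mean [ 0.5549 -0.142   0.0601] enc [ 554.5 -141.8] 37.5 z [0.0559 0.0601 0.0644]
[0.06398344 0.00254437 0.06012563]
foot 367 mean [ 0.539  -0.1158  0.0175] enc [ 554.8 -140. ] 61.2 z [0.0126 0.0174 0.0236]
tape [ 0.604 -0.032  0.015] [0.671 0.012 0.067]
cork [ 0.418 -0.022  0.016] [0.528 0.04  0.044]
jar [0.706 0.088 0.017] [0.774 0.158 0.096]
mug [ 0.657 -0.366  0.015] [ 0.761 -0.286  0.095]
decoy [0.394 0.192 0.015] [0.466 0.265 0.112]
s knob 89 mean [0.5626 0.1599 0.1078] enc [562.9 165.5] 18.1 z [0.1018 0.108  0.1125]
s handle 165 mean [0.5626 0.1582 0.0675] enc [563.1 164.4] 13.9 z [0.0471 0.0668 0.088 ]
s sole 306 mean [0.5616 0.1532 0.0212] enc [560.8 177.2] 50.1 z [0.0116 0.0227 0.0254]
s rim 405 mean [ 0.5587 -0.1406  0.0691] enc [ 557.3 -143.9] 52.8 z [0.0665 0.0692 0.0713]
```

Emit:
step_arm:
  deltas:
    - [24,43,0,0,0,0,1]
    - [24,43,0,0,0,0,1]
    - [24,43,0,0,0,0,1]
    - [24,43,0,0,0,0,1]
    - [24,43,0,0,0,0,1]

```text
clock: 0.6
tcp_pos: [0.283, -0.3346, 0.2309]
orientation: [-0.0, 0.99, 0.143, -0.0]
wrist_force: [1.7, -0.6, 0.4]
finger_gap: 0.0854
grip_force: 0.0
```

```bash
python3 -c "
from h import *
s=get_state();print(s['joint_pos'],s['tcp_pos'],s['orientation'])"
```

```text
[-1.05243305e+00  4.92396883e-02 -2.79143079e-01  1.24288667e+00
  1.53881958e-04  1.80314539e+00] [ 0.2830052  -0.33460072  0.23093172] [-2.48292301e-04  9.89791871e-01  1.42520141e-01 -1.51379000e-05]
```

Emit:
step_arm:
  deltas:
    - [24,43,0,0,0,6.13,1]
    - [24,43,0,0,0,6.13,1]
    - [24,43,0,0,0,6.13,1]
    - [24,43,0,0,0,6.13,1]
    - [24,43,0,0,0,6.13,1]

```text
clock: 1.1
tcp_pos: [0.403, -0.1196, 0.2313]
orientation: [0.0, 0.916, 0.401, 0.0]
wrist_force: [0.2, -0.5, 0.2]
finger_gap: 0.0851
grip_force: 0.0
```

Emit:
step_arm:
  deltas:
    - [24,43,0,0,0,6.13,1]
    - [24,43,0,0,0,6.13,1]
    - [24,43,0,0,0,6.13,1]
    - [24,43,0,0,0,6.13,1]
    - [24,43,0,0,0,6.13,1]

```text
clock: 1.6
tcp_pos: [0.5231, 0.0956, 0.231]
orientation: [0.0, 0.777, 0.629, -0.0]
wrist_force: [-0.2, -0.7, 0.2]
finger_gap: 0.0855
grip_force: 0.0
```

Emit:
step_arm:
  deltas:
    - [24,43,0,0,0,6.13,1]
    - [14,32,0,0,0,6.13,1]
    - [0,0,0,0,0,0,1]
    - [0,0,0,0,0,0,1]

```text
clock: 2.0
tcp_pos: [0.5602, 0.169, 0.2303]
orientation: [-0.0, 0.707, 0.707, -0.001]
wrist_force: [0.4, -0.1, 0.0]
finger_gap: 0.0851
grip_force: 0.0
```

```bash
python3 -c "
from h import *
s=get_state();print(s['joint_pos'],s['tcp_pos'],s['orientation'],s['wrist_force'])"
```

```text
[ 1.56131504e-01  3.35036221e-01  7.43275852e-02  1.31201919e+00
 -3.82364407e-04  1.72620285e+00] [0.56015483 0.16904435 0.23033766] [-4.14155426e-04  7.06849941e-01  7.07362843e-01 -8.93140805e-04] [ 0.43576982 -0.08280044  0.01235387]
```

Emit:
step_arm:
  deltas:
    - [0,0,-45,0,0,0,1]
    - [0,0,-45,0,0,0,1]
    - [0,0,-45,0,0,0,1]
    - [0,0,-30,0,0,0,1]
    - [0,0,-11,0,0,0,1]

```text
clock: 2.5
tcp_pos: [0.5573, 0.1664, 0.052]
orientation: [-0.002, 0.708, 0.706, -0.003]
wrist_force: [-0.1, -0.5, 0.9]
finger_gap: 0.0848
grip_force: 0.0
```

Emit:
step_arm:
  deltas:
    - [0,0,0,0,0,0,-1]
    - [0,0,0,0,0,0,-1]
    - [0,0,0,0,0,0,-1]
    - [0,0,0,0,0,0,-1]
    - [0,0,0,0,0,0,-1]
  newtons: 60

```text
clock: 3.0
tcp_pos: [0.5618, 0.1686, 0.0575]
orientation: [0.001, 0.707, 0.707, 0.001]
wrist_force: [-0.9, -0.6, 6.0]
finger_gap: 0.0304
grip_force: 58.5
```

Emit:
step_arm:
  deltas:
    - [0,0,0,0,0,0,-1]
    - [0,0,0,0,0,0,-1]
    - [0,0,0,0,0,0,-1]
    - [0,0,0,0,0,0,-1]
    - [0,0,0,0,0,0,-1]

```text
clock: 3.5
tcp_pos: [0.5618, 0.1686, 0.0575]
orientation: [0.001, 0.707, 0.707, 0.001]
wrist_force: [-0.5, -1.5, 5.8]
finger_gap: 0.0302
grip_force: 58.5
```

Emit:
step_arm:
  deltas:
    - [0,0,10,0,0,0,-1]
    - [0,0,25,0,0,0,-1]
    - [0,0,35,0,0,0,-1]
    - [0,0,35,0,0,0,-1]
    - [0,0,15,0,0,0,-1]

```text
clock: 4.0
tcp_pos: [0.5618, 0.1688, 0.1792]
orientation: [0.001, 0.707, 0.707, 0.002]
wrist_force: [1.5, 0.2, -5.8]
finger_gap: 0.0305
grip_force: 60.0
```

Emit:
step_arm:
  deltas:
    - [0,0,0,0,0,0,-1]
    - [0,0,0,0,0,0,-1]
    - [0,0,0,0,0,0,-1]
    - [0,0,0,0,0,0,-1]

```text
clock: 4.4
tcp_pos: [0.5594, 0.1683, 0.1735]
orientation: [-0.001, 0.707, 0.707, -0.001]
wrist_force: [-0.2, 0.9, -5.9]
finger_gap: 0.0306
grip_force: 60.1
```

```bash
python3 - <<'E'
from h import *
s=get_state();print(s['clock'],s['joint_pos'],s['tcp_pos'],s['orientation'],s['wrist_force'],s['ft_torque'])
c,P=cam("side","pics/side1.png");cv2.imwrite("pics/side1c.png",cv2.resize(c["image"][120:280,230:400,::-1],None,fx=3,fy=3))
E
```

```text
4.4 [ 1.54764071e-01  3.55631989e-01 -3.64029768e-02  1.18220801e+00
  2.52195485e-05  1.72573354e+00] [0.5594405  0.16825463 0.17348257] [-0.00102623  0.70716696  0.7070445  -0.0013845 ] [-0.22483437  0.90020964 -5.86856297] [0.046394   0.03228574 0.03743859]
```

View pics/side1c.png

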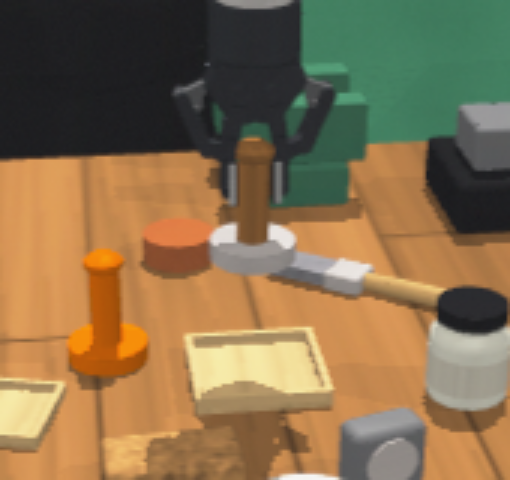

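The crop shows the block upright in the fingers, with its sole at about (252,248), clear of the tray below at (257,368).

```bash
cat >> h.py <<'E'
def reg(u0,u1,v0,v1): m=np.zeros((480,640),bool);m[v0:v1,u0:u1]=1;return m
def hold(P,im,t):
    """sole top plane & handle near tcp t; returns print"""
    Z=P[...,2];S=cv2.cvtColor(im,cv2.COLOR_RGB2HSV)[...,1]
    d=np.hypot(P[...,0]-t[0],P[...,1]-t[1]);zs=t[2]-.0515
    m=(d<.045)&(Z>zs-.003)&(Z<zs+.024)&(S<70)
    q=P[m];(c,r)=cv2.minEnclosingCircle(q[:,:2].astype(np.float32)*1000)
    print("sole",len(q),"xrange",(np.percentile(q[:,0],[.5,99.5])*1000).round(1),"xmid",round(500*(q[:,0].max()+q[:,0].min()),1),np.round(c,1),round(r,1),"zmin/max",q[:,2].min().round(4),q[:,2].max().round(4))
    tp=q[q[:,2]>zs+.0165]
    if len(tp)>30: print("topplane n",len(tp),np.linalg.lstsq(np.c_[tp[:,:2]-tp[:,:2].mean(0),np.ones(len(tp))],tp[:,2],rcond=None)[0].round(4))
    m=(d<.02)&(Z>zs+.025)&(Z<zs+.085)&(S>90);h=P[m]
    for a in (.03,.05,.07):
        k=h[abs(h[:,2]-zs-a)<.01]
        if len(k): print("handle",a,len(k),"xmid",((k[:,0].min()+k[:,0].max())*500).round(1),"mean",k.mean(0).round(4))
E
python3 - <<'E'
from h import *
s=get_state();c,P=cam("side");hold(P,c["image"],s["tcp_pos"])
hsv=cv2.cvtColor(c["image"],cv2.COLOR_RGB2HSV)
c,P=cam("top");Z=P[...,2];hold(P,c["image"],s["tcp_pos"])
d=abs(P[...,:2]-[.56,.168]).max(-1)
m=(d<.075)&(Z>.011)&(Z<.022);q=P[m]
print("tray walls",len(q),np.percentile(q,[1,99],axis=0).round(4),cv2.minAreaRect((q[:,:2]*1000).astype(np.float32)))
E
```

```text
sole 360 xrange [525. 596.] xmid 561.2 [559.5 165.7] 39.0 zmin/max 0.1207 0.1444
topplane n 168 [-0.0134 -0.0018  0.1402]
handle 0.03 53 xmid 560.3 mean [0.5585 0.1582 0.1551]
handle 0.05 77 xmid 560.1 mean [0.5597 0.1568 0.1723]
handle 0.07 83 xmid 561.6 mean [0.5603 0.1572 0.1922]
sole 203 xrange [523.7 582.5] xmid 553.2 [553.2 153.9] 31.1 zmin/max 0.1355 0.1458
topplane n 179 [-0.0157  0.0008  0.1414]
tray walls 209 [[0.5027 0.114  0.0111]
 [0.621  0.1711 0.0205]] ((561.9942016601562, 145.7855682373047), (63.59242248535156, 119.566162109375), 89.1854019165039)
```

Emit:
step_arm:
  deltas:
    - [0,-30,0,0,0,0,-1]
    - [-1,-45,0,0,0,0,-1]
    - [-1,-45,0,0,0,0,-1]
    - [-1,-45,0,0,0,0,-1]
    - [-1,-45,0,0,0,0,-1]

```text
clock: 5.05
tcp_pos: [0.5563, -0.043, 0.1751]
orientation: [-0.0, 0.707, 0.707, 0.0]
wrist_force: [1.1, 0.2, -6.2]
finger_gap: 0.0303
grip_force: 60.4
```

Emit:
step_arm:
  deltas:
    - [0,-45,0,0,0,0,-1]
    - [0,-35,0,0,0,0,-1]
    - [0,-19,0,0,0,0,-1]
    - [0,0,0,0,0,0,-1]
    - [0,0,0,0,0,0,-1]

```text
clock: 5.55
tcp_pos: [0.5564, -0.1407, 0.1749]
orientation: [-0.001, 0.708, 0.707, 0.0]
wrist_force: [-0.2, 0.6, -6.5]
finger_gap: 0.0302
grip_force: 60.4
```

Emit:
step_arm:
  deltas:
    - [0,0,-5,0,0,0,-1]
    - [0,0,-10,0,0,0,-1]
    - [0,0,-5,0,0,0,-1]
    - [0,0,0,0,0,0,-1]
    - [0,0,0,0,0,0,-1]

```text
clock: 6.05
tcp_pos: [0.5565, -0.14, 0.155]
orientation: [-0.0, 0.707, 0.707, -0.0]
wrist_force: [-0.1, -0.9, -5.8]
finger_gap: 0.03
grip_force: 60.4
```

```bash
python3 - <<'E'
from h import *
s=get_state();print(s['tcp_pos'],s['orientation'],s['wrist_force'],s['ft_torque'])
for n in("side","top"):
    c,P=cam(n,f"pics/{n}2.png");print(n);hold(P,c["image"],s["tcp_pos"])
    d=np.hypot(P[...,0]-.5555,P[...,1]+.1415);m=(d<.055)&(P[...,2]>.064)&(P[...,2]<.075);q=P[m]
    k=q[:,:2]*1000;o=np.hypot(*(k-[555.5,-141.5]).T)>40;k=k[o]
    print("rim",len(k),np.percentile(k,[1,99],axis=0).round(1),cv2.minEnclosingCircle(k.astype(np.float32)), cv2.fitEllipse(k.astype(np.float32)))
    if n=="side": cv2.imwrite("pics/side2c.png",cv2.resize(c["image"][150:360,230:430,::-1],None,fx=2.8,fy=2.8))
E
```

```text
[ 0.55647909 -0.14004132  0.15497375] [-2.92376767e-04  7.06906731e-01  7.07306699e-01 -1.48615024e-04] [-0.0655383  -0.86352425 -5.79264045] [ 0.01780341  0.01455727 -0.01067508]
side
sole 651 xrange [521.6 593.7] xmid 557.9 [ 558.2 -140. ] 38.2 zmin/max 0.1016 0.124
topplane n 350 [-0.0048  0.0114  0.1214]
handle 0.03 77 xmid 556.4 mean [ 0.5554 -0.1498  0.1362]
handle 0.05 115 xmid 558.6 mean [ 0.5565 -0.1501  0.1533]
handle 0.07 125 xmid 556.4 mean [ 0.5561 -0.1509  0.1736]
rim 311 [[ 508.6 -192.8]
 [ 607.4 -105.5]] ((558.819091796875, -143.84634399414062), 51.934814453125) ((557.4210205078125, -144.66439819335938), (93.77896118164062, 94.5767822265625), 25.07221031188965)
top
sole 281 xrange [520.5 587.3] xmid 555.0 [ 555.1 -128.6] 34.8 zmin/max 0.1089 0.1271
topplane n 234 [-0.0084  0.0314  0.1228]
handle 0.03 2 xmid 544.9 mean [ 0.5449 -0.129   0.1396]
handle 0.05 12 xmid 549.4 mean [ 0.5489 -0.1261  0.1534]
rim 207 [[ 507.1 -135.5]
 [ 604.   -91. ]] ((555.6683349609375, -130.72532653808594), 49.07063293457031) ((556.1196899414062, -139.5242919921875), (88.64352416992188, 93.45161437988281), 65.72377014160156)
```

View pics/side2c.png

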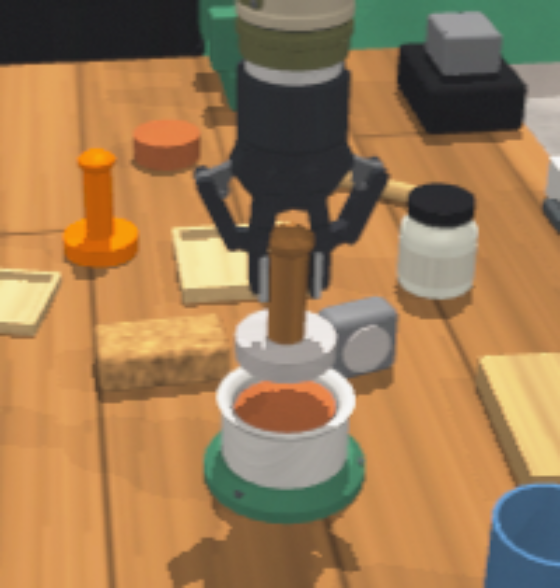

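The crop shows the block centred sideways over the cup (both at column ~286). Fore-and-aft alignment still needs checking, so I fit circles of known radius to the two outlines.

```bash
python3 - <<'E'
from h import *
from scipy.optimize import least_squares
c=read_camera("side");K=c["K"];T=c["world_from_camera"];tcp=get_state()["tcp_pos"]
def cast(px,z):
    r=np.c_[(px+0.0-[K[0,2],K[1,2]])/[K[0,0],K[1,1]],np.ones(len(px))]@T[:3,:3].T
    return T[:3,3]+r*((z-T[2,3])/r[:,2])[:,None]
def contour(m):
    m=m.astype(np.uint8);cs,_=cv2.findContours(m,cv2.RETR_EXTERNAL,cv2.CHAIN_APPROX_NONE);return max(cs,key=len)[:,0].astype(float)
def fit(px,z,r,upper):
    lm=np.argmin(px[:,0]),np.argmax(px[:,0])
    q=cast(px,z)
    for s in (0,1):
        f=lambda p:np.hypot(q[:,0]-p[0],q[:,1]-p[1])-r
        g=q.mean(0)[:2]
        if s: k=((q[:,1]-sol[1])*(1 if upper else -1)>0.012); q=q[k]
        sol=least_squares(f,g,loss="soft_l1",f_scale=.001).x
    free=least_squares(lambda p:np.hypot(q[:,0]-p[0],q[:,1]-p[1])-p[2],[*sol,r],loss="soft_l1",f_scale=.001).x
    print(len(q),"xy",(sol*1000).round(1),"rms",(f(sol).std()*1000).round(2),"free",(free*1000).round(1))
d=np.load("side0.npz");P=d["P"];S=cv2.cvtColor(d["im"],cv2.COLOR_RGB2HSV)[...,1]
D=np.hypot(P[...,0]-.556,P[...,1]+.142)
m=(D<.058)&(P[...,2]>.03);print("rim");fit(contour(m),.07,.048,True)
u=contour(m&(S>130));print("disc");fit(u,.06,.038,True)
z=c["z_map"];v,uu=np.mgrid[0:480,0:640]
Pn=np.stack([(uu-K[0,2])/K[0,0]*z,(v-K[1,2])/K[1,1]*z,z,np.ones_like(z)],-1)@T.T
S=cv2.cvtColor(c["image"],cv2.COLOR_RGB2HSV)[...,1]
D=np.hypot(Pn[...,0]-tcp[0],Pn[...,1]-tcp[1])
m=(D<.045)&(Pn[...,2]>tcp[2]-.056)&(Pn[...,2]<tcp[2]-.025)
print("sole");fit(contour(m),tcp[2]-.0515,.037,False)
print(tcp)
E
```

```text
rim
62 xy [ 558. -142.] rms 1.22 free [ 558.1 -144.5   50.1]
disc
31 xy [ 559.2 -144.9] rms 0.97 free [ 559.3 -145.7   38.7]
sole
36 xy [ 558.6 -137.1] rms 0.88 free [ 558.5 -139.    35.4]
[ 0.55696117 -0.14053935  0.15567684]
```

Emit:
step_arm:
  deltas:
    - [0,-1,-8,0,0,0,-1]
    - [0,0,-12,0,0,0,-1]
    - [0,0,-8,0,0,0,-1]
    - [0,0,0,0,0,0,-1]
    - [0,0,0,0,0,0,-1]

```text
clock: 6.7
tcp_pos: [0.5562, -0.1414, 0.1267]
orientation: [-0.001, 0.707, 0.707, -0.0]
wrist_force: [-0.2, -0.8, -5.6]
finger_gap: 0.0304
grip_force: 60.4
```

Emit:
step_arm:
  deltas:
    - [0,0,-2,0,0,0,-1]
    - [0,0,-2,0,0,0,-1]
    - [0,0,-2,0,0,0,-1]
    - [0,0,-2,0,0,0,-1]
    - [0,0,0,0,0,0,-1]

```text
clock: 7.2
tcp_pos: [0.5564, -0.1414, 0.119]
orientation: [-0.0, 0.707, 0.707, -0.0]
wrist_force: [-0.3, 0.1, -6.5]
finger_gap: 0.0298
grip_force: 60.4
```

```bash
python3 - <<'E'
from h import *
a=read_camera("side")["image"][200:350,260:410,::-1];b=read_camera("top")["image"][200:350,320:470,::-1]
cv2.imwrite("pics/m3.png",cv2.resize(np.hstack([a,b]),None,fx=2.6,fy=2.6,interpolation=cv2.INTER_CUBIC))
E
```

```text
(no output)
```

View pics/m3.png

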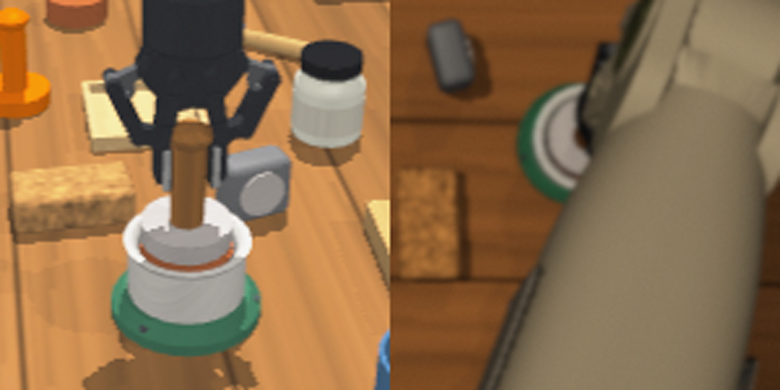

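Emit:
step_arm:
  deltas:
    - [0,0,-1,0,0,0,-1]
    - [0,0,-1,0,0,0,-1]
    - [0,0,-1,0,0,0,-1]
    - [0,0,0,0,0,0,-1]

```text
clock: 7.7
tcp_pos: [0.5565, -0.1415, 0.1161]
orientation: [-0.0, 0.707, 0.707, -0.0]
wrist_force: [-0.3, -0.0, -6.2]
finger_gap: 0.0306
grip_force: 60.4
```

The picture shows the sole inside the mouth (left panel, sole ~(187,230), rim ~(187,240)) with an even gap all round.

Emit:
step_arm:
  deltas:
    - [0,0,-1,0,0,0,-1]
    - [0,0,-1,0,0,0,-1]
    - [0,0,-1,0,0,0,-1]
    - [0,0,0,0,0,0,-1]

```text
clock: 8.1
tcp_pos: [0.5568, -0.1416, 0.1133]
orientation: [0.0, 0.707, 0.707, 0.0]
wrist_force: [0.6, 0.0, -4.3]
finger_gap: 0.03
grip_force: 60.4
```

Emit:
step_arm:
  deltas:
    - [0,0,-1,0,0,0,-1]
    - [0,0,-1,0,0,0,-1]
    - [0,0,-1,0,0,0,-1]
    - [0,0,0,0,0,0,-1]

```text
clock: 8.5
tcp_pos: [0.5571, -0.1416, 0.1105]
orientation: [0.0, 0.707, 0.707, 0.0]
wrist_force: [0.9, 0.3, -3.9]
finger_gap: 0.0304
grip_force: 60.3
```

```bash
python3 -c "
from h import *
s=get_state();print(s['tcp_pos'],s['orientation'],s['wrist_force'],s['ft_torque'])"
```

```text
[ 0.55705992 -0.14162993  0.11051009] [4.21251731e-04 7.07133042e-01 7.07080335e-01 2.90436450e-04] [ 0.88058979  0.3160336  -3.9436907 ] [ 0.02029906 -0.40368004 -0.02970767]
```

Emit:
step_arm:
  deltas:
    - [0,0,-1,0,0,0,-1]
    - [0,0,-1,0,0,0,-1]
    - [0,0,0,0,0,0,-1]

```text
clock: 8.8
tcp_pos: [0.557, -0.1416, 0.1084]
orientation: [0.0, 0.707, 0.707, 0.0]
wrist_force: [1.6, 0.3, -2.8]
finger_gap: 0.0301
grip_force: 60.2
```

Emit:
step_arm:
  deltas:
    - [0,0,-1,0,0,0,-1]
    - [0,0,-1,0,0,0,-1]
    - [0,0,0,0,0,0,-1]

```text
clock: 9.1
tcp_pos: [0.5569, -0.1416, 0.1064]
orientation: [0.0, 0.707, 0.707, 0.0]
wrist_force: [1.6, -0.2, -1.8]
finger_gap: 0.0302
grip_force: 60.2
```

```bash
python3 -c "
from h import *
s=get_state();print(s['tcp_pos'],s['orientation'],s['wrist_force'],s['ft_torque'])"
```

```text
[ 0.55688385 -0.14159278  0.10637494] [2.29200200e-04 7.07129710e-01 7.07083790e-01 1.84549861e-04] [ 1.61852939 -0.22901049 -1.79480568] [-0.06100494 -0.55765195  0.06145905]
```

Emit:
step_arm:
  deltas:
    - [1,0,-1,0,0,0,-1]
    - [0,0,-1,0,0,0,-1]
    - [0,0,0,0,0,0,-1]

```text
clock: 9.4
tcp_pos: [0.5575, -0.1415, 0.1042]
orientation: [-0.0, 0.707, 0.707, -0.0]
wrist_force: [1.3, -0.4, -1.4]
finger_gap: 0.0303
grip_force: 60.1
```

Emit:
step_arm:
  deltas:
    - [0,0,-1,0,0,0,-1]
    - [0,0,-1,0,0,0,-1]
    - [0,0,0,0,0,0,-1]

```text
clock: 9.7
tcp_pos: [0.5575, -0.1415, 0.1022]
orientation: [-0.0, 0.707, 0.707, -0.0]
wrist_force: [0.3, 0.7, -0.1]
finger_gap: 0.0301
grip_force: 60.1
```

```bash
python3 -c "
from h import *
s=get_state();print(s['tcp_pos'],s['orientation'],s['wrist_force'],s['ft_torque'])"
```

```text
[ 0.55753178 -0.14153992  0.10223467] [-6.00003823e-05  7.07158565e-01  7.07054991e-01 -3.28669037e-05] [ 0.25419428  0.65036129 -0.09218716] [-0.01844118 -0.10572503 -0.02513144]
```

Emit:
step_arm:
  deltas:
    - [0,0,-1,0,0,0,-1]
    - [0,0,-1,0,0,0,-1]
    - [0,0,0,0,0,0,-1]

```text
clock: 10.0
tcp_pos: [0.5576, -0.1416, 0.1002]
orientation: [-0.0, 0.707, 0.707, -0.0]
wrist_force: [0.4, 0.0, -0.0]
finger_gap: 0.0303
grip_force: 60.0
```

Emit:
step_arm:
  deltas:
    - [0,0,-1,0,0,0,-1]
    - [0,0,-1,0,0,0,-1]
    - [0,0,0,0,0,0,-1]

```text
clock: 10.3
tcp_pos: [0.5577, -0.1416, 0.0983]
orientation: [0.0, 0.707, 0.707, 0.0]
wrist_force: [-1.8, 1.2, 1.7]
finger_gap: 0.0304
grip_force: 60.0
```

Emit:
step_arm:
  deltas:
    - [0,0,-1,0,0,0,-1]
    - [0,0,-1,0,0,0,-1]
    - [0,0,0,0,0,0,-1]

```text
clock: 10.6
tcp_pos: [0.5577, -0.1416, 0.0963]
orientation: [0.0, 0.707, 0.707, 0.0]
wrist_force: [-0.8, 0.4, 2.9]
finger_gap: 0.0302
grip_force: 59.9
```

```bash
python3 -c "
from h import *
s=get_state();print(s['tcp_pos'],s['orientation'],s['wrist_force'],s['ft_torque'])"
```

```text
[ 0.55771057 -0.14156876  0.09631167] [1.05457677e-04 7.07153830e-01 7.07059718e-01 6.33005769e-05] [-0.77711648  0.37619436  2.92389995] [0.04123391 0.04170262 0.06286006]
```

Emit:
step_arm:
  deltas:
    - [0,0,-1,0,0,0,-1]
    - [0,0,-1,0,0,0,-1]
    - [0,0,0,0,0,0,-1]

```text
clock: 10.9
tcp_pos: [0.5577, -0.1416, 0.0943]
orientation: [0.0, 0.707, 0.707, 0.0]
wrist_force: [-0.3, 0.1, 3.7]
finger_gap: 0.0302
grip_force: 59.9
```

Emit:
step_arm:
  deltas:
    - [0,0,-1,0,0,0,-1]
    - [0,0,0,0,0,0,-1]

```text
clock: 11.1
tcp_pos: [0.5579, -0.1417, 0.0937]
orientation: [0.0, 0.707, 0.707, 0.0]
wrist_force: [-1.2, -0.8, 4.5]
finger_gap: 0.0302
grip_force: 59.7
```

Emit:
step_arm:
  deltas:
    - [0,0,-0.5,0,0,0,-1]
    - [0,0,-0.5,0,0,0,-1]
    - [0,0,0,0,0,0,-1]

```text
clock: 11.4
tcp_pos: [0.5581, -0.1419, 0.0934]
orientation: [0.001, 0.707, 0.707, 0.0]
wrist_force: [-1.0, 0.7, 8.6]
finger_gap: 0.0303
grip_force: 59.5
```

```bash
python3 -c "
from h import *
s=get_state();print(s['tcp_pos'],s['orientation'],s['wrist_force'],s['ft_torque'])"
```

```text
[ 0.55812128 -0.14186255  0.09336964] [8.24032850e-04 7.07171948e-01 7.07041095e-01 2.17578249e-04] [-1.00784741  0.71717435  8.63498835] [0.06770572 0.40857076 0.01220889]
```

Emit:
step_arm:
  deltas:
    - [0,0,-0.5,0,0,0,-1]
    - [0,0,-0.5,0,0,0,-1]
    - [0,0,0,0,0,0,-1]
    - [0,0,0,0,0,0,-1]

```text
clock: 11.8
tcp_pos: [0.5584, -0.1421, 0.0932]
orientation: [0.001, 0.707, 0.707, 0.0]
wrist_force: [-2.7, 0.4, 13.3]
finger_gap: 0.0302
grip_force: 59.3
```

```bash
python3 -c "
from h import *
s=get_state();print(s['tcp_pos'],s['orientation'],s['wrist_force'],s['ft_torque'])
c,P=cam('side');hold(P,c['image'],s['tcp_pos'])"
```

```text
[ 0.5584234  -0.14206245  0.09315184] [1.36963858e-03 7.07183823e-01 7.07028325e-01 3.32950865e-04] [-2.67826758  0.35418203 13.26242645] [-0.02626257  0.63183328  0.02855285]
sole 495 xrange [519.5 598.5] xmid 559.4 [ 559.8 -142.9] 43.7 zmin/max 0.0447 0.0656
topplane n 426 [-0.0029  0.0368  0.0603]
handle 0.03 70 xmid 557.6 mean [ 0.5567 -0.1516  0.0746]
handle 0.05 95 xmid 558.0 mean [ 0.5576 -0.1523  0.0917]
handle 0.07 102 xmid 559.4 mean [ 0.5579 -0.1527  0.1119]
```

```bash
cat > tilt.py <<'E'
from h import *
s=get_state();t=s["tcp_pos"];zs=t[2]-.0515
print(s["clock"],t,s["wrist_force"].round(1))
for n in("side","top"):
    F=[cam(n) for _ in range(10)];P=np.nanmean([f[1] for f in F],0);im=F[0][0]["image"]
    S=cv2.cvtColor(im,cv2.COLOR_RGB2HSV)[...,1];d=np.hypot(P[...,0]-t[0]-.0005,P[...,1]-t[1]);Z=P[...,2]
    m=(d<.033)&(d>.017)&(abs(Z-zs-.018)<.006)&(S<70)
    m=cv2.erode(m.astype(np.uint8),np.ones((2,2)))>0
    q=P[m]
    if len(q)>30:
        A=np.c_[q[:,:2]-q[:,:2].mean(0),np.ones(len(q))];x=np.linalg.lstsq(A,q[:,2],rcond=None)[0]
        k=abs(A@x-q[:,2])<.0015;x=np.linalg.lstsq(A[k],q[k,2],rcond=None)[0];print(n,"plane",k.sum(),x.round(4),"span",np.ptp(q[:,:2],0).round(3))
    if n=="side":
        h=[]
        for v in range(480):
            r=np.where((d[v]<.02)&(Z[v]>zs+.026)&(Z[v]<zs+.085)&(S[v]>90))[0]
            if len(r)>4: i=r[1:-1];h.append([np.mean(P[v,i,0]),np.min(P[v,i,1]),np.mean(P[v,i,1]),np.mean(Z[v,i])])
        h=np.array(h);print("handle slopes dx/dz, dymin/dz, dymean/dz",[np.polyfit(h[:,3],h[:,k],1)[0].round(4) for k in(0,1,2)],len(h))
E
python3 tilt.py
```

```text
11.85 [ 0.55839554 -0.14204767  0.09311995] [-2.   0.4 12.4]
side plane 209 [-0.0129  0.0164  0.0594] span [0.062 0.057]
handle slopes dx/dz, dymin/dz, dymean/dz [np.float64(0.0324), np.float64(-0.01), np.float64(-0.0091)] 24
top plane 103 [-0.0084  0.0052  0.0605] span [0.05  0.025]
```

Measured tilt is about 0.015 rad, within limits. I'll hold, then trim the tilt a little and hold again for margin.

Emit:
step_arm:
  deltas:
    - [0,0,0,0,0,0,-1]
    - [0,0,0,0,0,0,-1]
    - [0,0,0,0,0,0,-1]
    - [0,0,0,0,0,0,-1]
    - [0,0,0,0,0,0,-1]

```text
clock: 13.35
tcp_pos: [0.5584, -0.1421, 0.0931]
orientation: [0.001, 0.707, 0.707, 0.0]
wrist_force: [-2.1, -0.7, 12.6]
finger_gap: 0.0301
grip_force: 59.3
```

Emit:
step_arm:
  deltas:
    - [-0.5,0,0,-0.2,-0.4,0,-1]
    - [-0.5,0,0,-0.2,-0.4,0,-1]
    - [0,0,0,0,0,0,-1]
    - [0,0,0,0,0,0,-1]
    - [0,0,0,0,0,0,-1]

```text
clock: 13.85
tcp_pos: [0.5574, -0.142, 0.0931]
orientation: [0.009, 0.707, 0.707, 0.003]
wrist_force: [-2.3, 0.1, 11.8]
finger_gap: 0.0303
grip_force: 59.3
```

```bash
python3 tilt.py; python3 -c "
from h import *
s=get_state();print(s['clock'],s['tcp_pos'],s['orientation'],s['wrist_force'],s['ft_torque'])"
```

```text
13.85 [ 0.55740023 -0.14203892  0.09313746] [-2.3  0.1 11.8]
side plane 216 [0.0018 0.017  0.0593] span [0.062 0.058]
handle slopes dx/dz, dymin/dz, dymean/dz [np.float64(0.0174), np.float64(-0.0151), np.float64(0.0009)] 24
top plane 100 [-0.0168  0.0228  0.0601] span [0.053 0.023]
14.85 [ 0.55744077 -0.14203448  0.09314454] [0.00876431 0.7071289  0.70702468 0.00282798] [-1.70148212  0.12035023 12.3082564 ] [ 0.01387779  0.56557172 -0.03424481]
```

Emit:
step_arm:
  deltas:
    - [0,0,0,0,0,0,-1]
    - [0,0,0,0,0,0,-1]
    - [0,0,0,0,0,0,-1]
    - [0,0,0,0,0,0,-1]
    - [0,0,0,0,0,0,-1]

```text
clock: 15.35
tcp_pos: [0.5574, -0.142, 0.0931]
orientation: [0.009, 0.707, 0.707, 0.003]
wrist_force: [-2.0, 0.3, 12.4]
finger_gap: 0.0304
grip_force: 59.3
```

Emit:
step_arm:
  deltas:
    - [0,0,-0.3,0,0,0,-1]
    - [0,0,0,0,0,0,-1]
    - [0,0,0,0,0,0,-1]
    - [0,0,0,0,0,0,-1]
    - [0,0,0,0,0,0,-1]

```text
clock: 15.85
tcp_pos: [0.5576, -0.1421, 0.0931]
orientation: [0.009, 0.707, 0.707, 0.003]
wrist_force: [-1.7, 0.8, 13.1]
finger_gap: 0.0303
grip_force: 59.2
```

Emit:
step_arm:
  deltas:
    - [0,0,2,0,0,0,-1]
    - [0,0,4,0,0,0,-1]
    - [0,0,6,0,0,0,-1]
    - [0,0,8,0,0,0,-1]
    - [0,0,8,0,0,0,-1]

```text
clock: 16.35
tcp_pos: [0.5557, -0.1412, 0.1184]
orientation: [0.006, 0.707, 0.707, 0.002]
wrist_force: [1.1, -0.6, -6.5]
finger_gap: 0.0303
grip_force: 60.4
```

Emit:
step_arm:
  deltas:
    - [0,0,10,0,0,0,-1]
    - [0,0,15,0,0,0,-1]
    - [0,0,15,0.4,0.8,0,-1]
    - [0,0,10,0,0,0,-1]
    - [0,0,0,0,0,0,-1]

```text
clock: 16.85
tcp_pos: [0.5575, -0.1419, 0.1705]
orientation: [0.001, 0.707, 0.707, 0.0]
wrist_force: [0.1, -0.1, -6.3]
finger_gap: 0.03
grip_force: 60.4
```

```bash
python3 tilt.py; python3 -c "
from h import *
s=get_state();print(s['clock'],s['tcp_pos'],s['orientation'],s['wrist_force'])"
```

```text
16.85 [ 0.55748213 -0.14194098  0.17045991] [ 0.1 -0.1 -6.3]
side plane 212 [-0.0091  0.016   0.1347] span [0.062 0.057]
handle slopes dx/dz, dymin/dz, dymean/dz [np.float64(0.0224), np.float64(-0.0088), np.float64(-0.0006)] 26
top plane 130 [-0.0082  0.0144  0.1361] span [0.057 0.028]
17.85 [ 0.55668075 -0.14157481  0.16903563] [7.57262306e-05 7.07160222e-01 7.07053331e-01 3.41257253e-05] [ 1.63859407e-01  4.19420388e-03 -6.21000956e+00]
```

Emit:
step_arm:
  deltas:
    - [0,30,0,0,0,0,-1]
    - [0,45,0,0,0,0,-1]
    - [0,25,0,0,0,0,-1]
    - [0,0,0,0,0,0,-1]

```text
clock: 18.25
tcp_pos: [0.556, -0.0377, 0.1691]
orientation: [-0.001, 0.706, 0.709, 0.001]
wrist_force: [0.2, -0.3, -6.2]
finger_gap: 0.0304
grip_force: 60.4
```

```bash
python3 - <<'E'
from h import *
for n in("top","side"):
    F=[cam(n) for _ in range(3)];P=np.nanmean([f[1] for f in F],0);im=F[0][0]["image"]
    Z=P[...,2];d=abs(P[...,:2]-[.562,.17]).max(-1)
    m=(d<.072)&(Z>.0125)&(Z<.019);q=P[m]
    print(n,len(q),np.percentile(q,[2,98],axis=0).round(4))
    if n=="top": cv2.imwrite("pics/t4.png",cv2.resize(im[190:320,200:400,::-1],None,fx=3.5,fy=3.5))
s=get_state();print(s['tcp_pos'],s['orientation'])
E
```

```text
top 407 [[0.5021 0.1144 0.0133]
 [0.6208 0.2337 0.0187]]
side 142 [[0.5057 0.1108 0.0127]
 [0.6241 0.2332 0.0169]]
[ 0.55674529 -0.04214512  0.16900565] [-5.00989147e-05  7.07538163e-01  7.06675104e-01  2.05847788e-04]
```

View pics/t4.png

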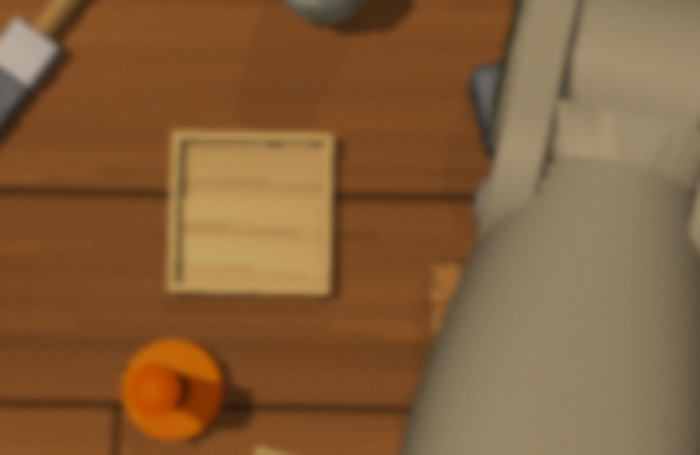

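The crop shows the tray empty at (250,212), about 120 mm square, with its centre at world (0.562, 0.173). I'll place the block there.

Emit:
step_arm:
  deltas:
    - [1,30,0,0,0,0,-1]
    - [1,45,0,0,0,0,-1]
    - [1,45,0,0,0,0,-1]
    - [1,45,0,0,0,0,-1]
    - [0,30,0,0,0,0,-1]

```text
clock: 19.05
tcp_pos: [0.5608, 0.1555, 0.169]
orientation: [-0.0, 0.707, 0.707, 0.001]
wrist_force: [1.0, 0.8, -5.3]
finger_gap: 0.0303
grip_force: 60.5
```

Emit:
step_arm:
  deltas:
    - [0,19,0,0,0,0,-1]
    - [0,0,0,0,0,0,-1]
    - [0,0,-20,0,0,0,-1]
    - [0,0,-30,0,0,0,-1]
    - [0,0,-25,0,0,0,-1]

```text
clock: 19.55
tcp_pos: [0.561, 0.171, 0.0931]
orientation: [0.0, 0.708, 0.706, 0.0]
wrist_force: [-0.1, -0.4, -6.2]
finger_gap: 0.0301
grip_force: 60.6
```

Emit:
step_arm:
  deltas:
    - [0,0,-15,0,0,0,-1]
    - [0,0,-8,0,0,0,-1]
    - [0,0,-5,0,0,0,-1]
    - [0,0,0,0,0,0,-1]
    - [0,0,0,0,0,0,-1]

```text
clock: 20.05
tcp_pos: [0.5615, 0.1722, 0.067]
orientation: [0.001, 0.707, 0.707, 0.001]
wrist_force: [0.4, 0.7, -6.3]
finger_gap: 0.0302
grip_force: 60.6
```

Emit:
step_arm:
  deltas:
    - [0,0,-2,0,0,0,-1]
    - [0,0,-1,0,0,0,-1]
    - [0,0,0,0,0,0,-1]
    - [0,0,0,0,0,0,-1]

```text
clock: 20.45
tcp_pos: [0.5607, 0.1726, 0.0632]
orientation: [0.0, 0.707, 0.707, 0.0]
wrist_force: [-1.0, 0.6, -5.1]
finger_gap: 0.0306
grip_force: 60.6
```

Emit:
step_arm:
  deltas:
    - [0,0,-1,0,0,0,-1]
    - [0,0,-1,0,0,0,-1]
    - [0,0,-1,0,0,0,-1]
    - [0,0,0,0,0,0,-1]

```text
clock: 20.85
tcp_pos: [0.5605, 0.1724, 0.0598]
orientation: [-0.0, 0.707, 0.707, -0.0]
wrist_force: [-0.2, 0.3, -5.8]
finger_gap: 0.0306
grip_force: 60.6
```

Emit:
step_arm:
  deltas:
    - [0,0,-1,0,0,0,-1]
    - [0,0,-1,0,0,0,-1]
    - [0,0,0,0,0,0,-1]
    - [0,0,0,0,0,0,-1]

```text
clock: 21.25
tcp_pos: [0.5609, 0.1724, 0.0585]
orientation: [0.0, 0.707, 0.707, 0.0]
wrist_force: [-1.6, -0.8, -0.4]
finger_gap: 0.0304
grip_force: 60.2
```

Emit:
step_arm:
  deltas:
    - [0,0,-0.5,0,0,0,-1]
    - [0,0,0,0,0,0,-1]
    - [0,0,0,0,0,0,1]
    - [0,0,0,0,0,0,1]
    - [0,0,0,0,0,0,1]
  newtons: 20

```text
clock: 21.75
tcp_pos: [0.5611, 0.1727, 0.0575]
orientation: [0.0, 0.707, 0.707, 0.0]
wrist_force: [0.5, 0.3, -0.2]
finger_gap: 0.0725
grip_force: 0.0
```

Emit:
step_arm:
  deltas:
    - [0,0,0,0,0,0,1]
    - [0,0,0,0,0,0,1]
    - [0,0,0,0,0,0,1]
    - [0,0,0,0,0,0,1]
    - [0,0,0,0,0,0,1]

```text
clock: 22.25
tcp_pos: [0.5607, 0.1724, 0.0575]
orientation: [0.0, 0.707, 0.707, 0.0]
wrist_force: [0.4, 0.7, -0.6]
finger_gap: 0.0851
grip_force: 0.0
```

Emit:
step_arm:
  deltas:
    - [0,0,20,0,0,0,1]
    - [0,0,40,0,0,0,1]
    - [0,0,40,0,0,0,1]
    - [0,0,40,0,0,0,1]
    - [0,0,20,0,0,0,1]

```text
clock: 22.75
tcp_pos: [0.562, 0.1727, 0.2217]
orientation: [0.002, 0.707, 0.707, 0.002]
wrist_force: [0.8, -0.2, 0.4]
finger_gap: 0.0854
grip_force: 0.0
```

Emit:
step_arm:
  deltas:
    - [-30,0,5,0,0,0,1]
    - [-40,0,5,0,0,0,1]
    - [-30,0,0,0,0,0,1]
    - [0,0,0,0,0,0,1]
    - [0,0,0,0,0,0,1]

```text
clock: 23.25
tcp_pos: [0.4607, 0.1726, 0.2281]
orientation: [0.001, 0.707, 0.707, 0.001]
wrist_force: [0.1, -0.1, -0.0]
finger_gap: 0.0855
grip_force: 0.0
```

```bash
python3 - <<'E'
from h import *
s=get_state();print(s['tcp_pos'],s['wrist_force'])
c,P=cam("side","pics/e.png");Z=P[...,2]
hold(P,c["image"],[.5615,.172,.0575])
hsv=cv2.cvtColor(c["image"],cv2.COLOR_RGB2HSV)
m=(np.hypot(P[...,0]-.557,P[...,1]+.1425)<.035)&(hsv[...,1]>130)&(hsv[...,0]<12)&(Z>.03)
print("disc z",np.median(P[m][:,2]),m.sum())
E
```

```text
[0.46065854 0.17259273 0.22809547] [ 0.13574077 -0.12727779 -0.03421097]
sole 336 xrange [525.4 595.9] xmid 561.0 [560.7 166. ] 38.9 zmin/max 0.0054 0.0277
topplane n 160 [0.0042 0.0016 0.0241]
handle 0.03 44 xmid 560.2 mean [0.5599 0.1575 0.0387]
handle 0.05 65 xmid 562.0 mean [0.5611 0.1585 0.056 ]
handle 0.07 68 xmid 561.2 mean [0.5609 0.1583 0.0762]
disc z 0.05989859115280666 488
```

View pics/e.png

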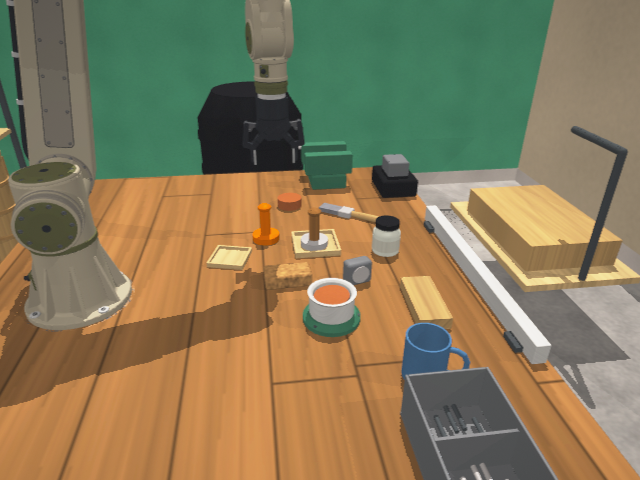

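The block stands upright in its tray at (314,232), the disc has sprung back up in the cup at (332,297), and the bystanders are where they were. The arm is clear.

```bash
python3 -c "
from workcell import *
print(hand_in())"
```

```text
the job is handed in; nothing more can be done
None
```

I pressed the disc onto its stop and held it there for about 4 s at roughly 18–19 N with about 0.02 rad of tilt. The block now stands upright in its tray, the pad has sprung back up, and the job is handed in; no verdict was returned.

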